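# Raise a loaded carrier on the cam lift and hold it

### The arm

A 6-joint arm with a two-finger parallel gripper is mounted at the origin on the work surface. World frame = base frame: x ahead of the robot, y to its left, z up, the work surface at z = 0. Lengths are in mm, angles in degrees, forces in N, time in s.
With the tool pointing down it reaches from about 300 to 850 mm from the base axis. Payload 4.2 kg.
Tool frame: the origin (TCP) lies on the centre line of the jaws, within the pads' length; the fingertips stand 11 mm ahead of it and the grasp point (between the pads) lies 8 mm behind it; z points along the fingers, y is the direction in which the jaws open and shut (so a half turn about z gives the same grasp; the last joint's range is limited). The gripper opens to 91 mm and grips with 3 to 60 N. Pads are 32 mm wide; open, the fingers measure 118 mm over their backs; the gripper's body (76 mm by 178 mm) begins 60 mm behind the grasp point.
Start: joints at [66.578, 18.312, 89.639, -0, 72.044, -1.146], TCP at [217.973, 532.099, 224.976] pointing down, gripper open.
Joint ranges: [-177.97, 177.97], [-48.28, 115.42], [12.27, 149.76], [-77.06, 257.06], [2.81, 150.46], [-146.56, 146.56]. Speed limits (degrees/s): [147.25, 147.25, 180, 180, 180, 180].

### API

Orientations are given as [roll, pitch, yaw] about the fixed x, y, z axes, in that order (R = Rz(yaw) Ry(pitch) Rx(roll)).
In Python, from workcell import env, grab_frame gives the robot as it stands. The module is installed in compiled form; this text tells all that it offers.
- The arm moves only by the tool arm_command, never from a script. Its argument "series" is one flat list of numbers, 6 for each row, row after row: the shift along the world's x, y, z each as a share of 400 mm, from -1 to 1, then the turn, a rotation vector about the world's x, y, z each as a share of 45 degrees, from -1 to 1. A call has 1 to 20 rows; each row shifts and turns the commanded pose from where the row before left it; what a row does not reach is not made up. A row lasts 1/12 s, in which the tool goes at most 41.7 mm and 7.16 degrees, less where a joint would pass 70% of its speed; a pose out of reach is approached as far as the arm can. A call with a number of a shift or a turn outside -1 to 1 is refused whole. A call with a gripper value outside its range is refused whole. "hand" is the opening, from 0 (shut) to 1 (fully open), set as the call begins (left out, the last holds). The fingers move at their own pace and stop on an object; "newtons" is the grip in N (left out, the last holds). Time passes only in rows, so rows that do not move let the fingers close. It gives the time, the measured TCP pose, the force and the opening at its end, in the units of the state.
- env.state(): the state, without advancing time (a new reading comes with each control period).
- grab_frame(name): name is "scene" or "top" or "wrist"; returns a dict with "frame" (480x640x3 uint8, red, green, blue), "intrinsics" (3x3 intrinsics, pixels), "R" (3x3) and "t" (3): a world point X has camera coordinates R X + t; the wrist camera has in their place "tool_from_camera" (4x4, takes a point from camera to tool coordinates, whose origin is the TCP and whose axes are the flange's). Camera axes: x right, y down, z forward; pixel columns grow to the right and rows downward; lengths in mm; the calibration is good to about 2 mm. The wrist camera is an equidistant fisheye: a pixel r from the principal point sees the ray r / f radians off the axis. A picture is of the moment at which its call begins: read the wrist's pose just before it. There is no depth.
- env.job_done(): hands the job in, once; it reports no verdict.
The state is a dict: "time_s": time; "qpos": joint angles; "qvel": joint speeds; "effort": joint torques, N m; "ee_pos": TCP position; "ee_rot": TCP orientation; "force": force on the tool from outside, world axes, zero at the start; "torque": the same for the moment, N m; "gripper_width": finger opening in mm.
Only numpy, scipy, OpenCV 4.12 (cv2) and the standard library are available. Lean on these libraries where they do the work, as an engineer would, in place of code of your own. Each camera call takes 0.05 s, during which the arm holds its last target.

### The job

Slide the loaded carrier along its track, without lifting it off the rails, up to the end stop so that it sits over the lift unit. Then swing the cam lever up to the highest point of its lift, straight upright, so that the carrier is raised off the rails with the housing still seated in it, and keep holding the lever there: it springs back if let go, so finish while holding it. Leave the other things on the table where they are.

Things in the scene. Friction and masses are not known exactly. Their poses are not given: they have to be found in the camera images.
- track: Fixed carrier track, 460 mm long (its y), 150 mm wide; origin on the table under its middle, z up. Tops of the slide strips 82.5 mm high, 30 to 50 mm either side of the centre line, open gap between; side guides 90.5 mm high, inner faces at x = 51.5 mm. At the +y end an end stop (60 mm wide, top 104.5 mm) and behind it a sensor head (y = 187 to 230 mm, top 148 mm); -y end open.
- lift_station (a point): Centre of the lift station: track centre line, y = +110 mm of the track, height of the strips (82.5 mm), axes of the track. A carrier touching the stop has its centre within 1 mm of here; dark marks on the guides show its edges. Between the rails lies a lift plate whose two cone-tipped pins enter the carrier's holes as it rises; they catch it if it stands within about 5 mm.
- carrier_mid (a point): Centre (half-way up) of the loaded carrier: loose grey plate 100 x 100 x 12 mm, 0.3 to 0.55 kg, square to the track on its strips, centre 88.5 mm high (9.5 mm more at the top of the lift). Starts 100 to 200 mm from the lift station on the -y side; slide it to +y, pushing its -y edge, 50 mm from its centre. Two 15 mm holes 36 mm from the centre along the track; four dowel pins 8 mm above its top.
- carrier: The same loaded carrier; origin at the centre of its underside, y along its line of holes.
- housing_mid (a point): Centre (half-way up) of the aluminium bearing housing standing loose between the carrier's dowel pins, amid the carrier: 36 mm high, flange 52 mm across at the foot, head 40 mm across, 0.15 to 0.25 kg.
- housing: The same housing in the carrier; origin at the centre of its foot.
- cam_lever (a joint): Angle of the cam lever, rad: 0 = level on its rest pin, pointing to -y of the track; grows as it swings up; 1.571 = straight up, highest lift; past that it leans to +y and the lift sinks again; limit 2.2. The lift plate rises 16 mm x sin(angle) and meets the carrier at about 0.42. A spring pulls the lever back to 0; at the grip it takes 1 to 4 N to move or hold it.
- cam_axis (a point): Point on the cam shaft's axis in the plane in which the lever's bar swings: 108 mm to the -x side of the track's centre line, level with the lift station, 46 mm above the table. The axis runs along the track's x; the point has the track's axes. The bar is 12 mm thick, its hub 32 mm across.
- grip_mid (a point): Middle of the lever's black round grip, which spins freely on its spindle: 22 mm in diameter, 56 mm long, lying along the track's x, sticking out to -x from the bar's free end. It is 40 mm to the -x side of the bar, 120 mm from the shaft's axis, which it circles: 46 mm above the table at the start, 166 mm when upright. Can be taken from above, fingers closing along the track's y.
- spare_carrier_mid (a point): Centre of an empty carrier (same plate, 100 x 100 x 12 mm, with dowel pins) lying on the table; not to be disturbed.
- spare_housing_mid (a point): Centre of another housing (36 mm high, 52 mm across) standing on the table; not to be disturbed.
- screwdriver: Screwdriver with black handle, 190 mm long, lying on the table to the right of the track; not to be disturbed.
- parts_bin: Empty open grey bin, 120 x 160 x 60 mm, on the table to the left; origin at the centre of its underside; not to be disturbed.
Things that resemble listed ones, but are neither listed nor needed, are in the scene too. What is shaped like the carrier but red is not meant. What is shaped like the housing but blue is not meant.

How it is judged (in metres and radians):
On the way:
1. the carrier lies on the rails at the end stop, over the lift unit, with the lever still down (horizontal distance between carrier_mid and lift_station below 0.005 m and height (world z) of carrier_mid below 0.0915 m and value of joint cam_lever below 0.4 rad), for 0.2 s.
At the end, for the whole second after the job is handed in: Fingers hold the lever (over 1 N) at rest within 0.14 rad of upright; the lift alone holds the carrier 7 to 12 mm off the rails, level within 0.05 rad, within 6 mm of the station; housing upright in its nest within 5 mm; robot touches neither carrier nor housing (value of joint cam_lever between 1.431 and 1.711 rad and velocity of joint cam_lever between -0.1 and 0.1 rad/s and contact force between the fingers and cam_lever above 1 N and height (world z) of carrier_mid between 0.0955 and 0.1005 m and angle between carrier_mid's own z axis and vertical below 0.05 rad and horizontal distance between carrier_mid and lift_station below 0.006 m and horizontal distance between housing_mid and carrier_mid below 0.005 m and z of housing_mid in the frame of carrier_mid below 0.027 m and angle between housing_mid's own z axis and vertical below 0.08 rad and contact force between each of the arm, the fingers and carrier below 0.3 N and contact force between each of the arm, the fingers and housing below 0.3 N); the arm keeps its last pose, push and grip.
It fails at once if the carrier was lifted off the rails instead of slid (more than 5 mm up with the lever down) (height (world z) of carrier_mid above 0.0935 m and value of joint cam_lever below 0.4 rad).
It fails at once if the housing was taken or knocked out of the carrier (horizontal distance between housing_mid and carrier_mid above 0.015 m or z of housing_mid in the frame of carrier_mid above 0.036 m or angle between housing_mid's own z axis and vertical above 0.35 rad).
It fails at once if one of the other things on the table was moved more than 20 mm (distance of any of spare_carrier_mid, spare_housing_mid, screwdriver, parts_bin from where it was at the start of the episode above 0.02 m).
It also fails if it takes over 51 s, if anything falls off the work surface, if the arm or the gripper's body presses on something with over 40 N, if the wrist force passes 120 N, or if a joint passes its speed limit or range.

## Working session

There is one attempt and no reset: what is moved stays moved. The work goes in short steps, Python scripts to look and compute and a tool call to move; the robot and the scene stay as the last step left them, time stands still between calls to the robot, and variables do not carry over. Pictures are saved under pics/ and viewed, and the job is handed in when it is done.

Besides the shell and the picture viewer there is one more tool, called after "Emit:" as a command line: name --argument value ..., lists and objects as JSON in quotes. arm_command: Moves the arm, as the interface text tells. Shift numbers are shares of 400 mm and turn numbers shares of 45 degrees, none past 1 either way. Its arguments: {"type":"object","properties":{"series":{"type":"array"},"hand":{"type":"number"},"newtons":{"type":"number"}},"required":["series"]}

```bash
mkdir -p pics
python3 - <<'E'
from workcell import env, grab_frame
import cv2,numpy as np,pickle
print(env.state())
d={}
for n in("scene","top","wrist"):
    f=grab_frame(n);d[n]=f
    cv2.imwrite(f"pics/{n}0.png",f["frame"][:,:,::-1])
    print(n,{k:np.round(v,3).tolist() for k,v in f.items() if k!="frame"})
pickle.dump(d,open("f0.pkl","wb"))
E
```

```text
{'time_s': 0.0, 'qpos': array([ 6.65771241e+01,  1.83512315e+01,  8.97071982e+01,  4.87440701e-04,
        7.20439132e+01, -1.14477105e+00]), 'qvel': array([ 0.01266763,  0.04697942,  0.02334675, -0.08946145, -0.0992024 ,
       -0.01167572]), 'effort': array([-6.65213483e-04, -4.12455225e+01, -2.31963426e+01,  7.24799163e-02,
        4.58368845e-02, -1.40605171e-04]), 'ee_pos': array([217.77363426, 531.63081277, 224.11900907]), 'ee_rot': array([-1.79897687e+02, -2.50801208e-03,  1.57721742e+02]), 'force': array([ 0.5014383 , -0.66146137, -0.06593817]), 'torque': array([0.04328033, 0.00063647, 0.04502346]), 'gripper_width': 91.16497934133476}
scene {'intrinsics': [[437.328, 0.0, 319.441], [0.0, 437.328, 235.763], [0.0, 0.0, 1.0]], 'R': [[0.27, 0.963, -0.008], [0.78, -0.224, -0.584], [-0.564, 0.152, -0.812]], 't': [-172.544, -380.559, 1344.234]}
top {'intrinsics': [[531.289, 0.0, 325.48], [0.0, 531.289, 240.554], [0.0, 0.0, 1.0]], 'R': [[-0.014, -1.0, -0.009], [-0.99, 0.015, -0.138], [0.138, 0.007, -0.99]], 't': [33.986, 586.381, 1297.779]}
wrist {'intrinsics': [[371.648, 0.0, 324.669], [0.0, 371.648, 237.721], [0.0, 0.0, 1.0]], 'tool_from_camera': [[-0.0, -0.957, -0.289, 82.174], [1.0, -0.0, -0.0, -0.191], [0.0, -0.289, 0.957, -160.344], [0.0, 0.0, 0.0, 1.0]]}
```

View pics/scene0.png

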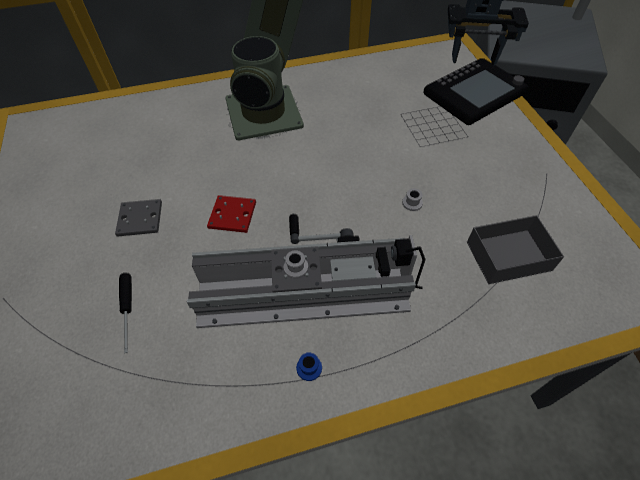

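View pics/top0.png

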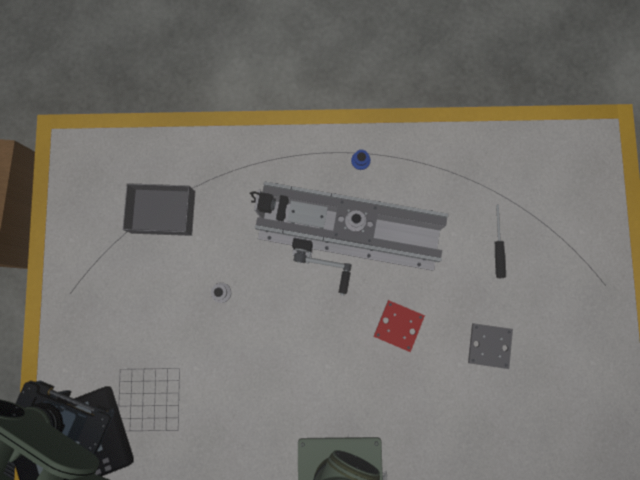

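View pics/wrist0.png

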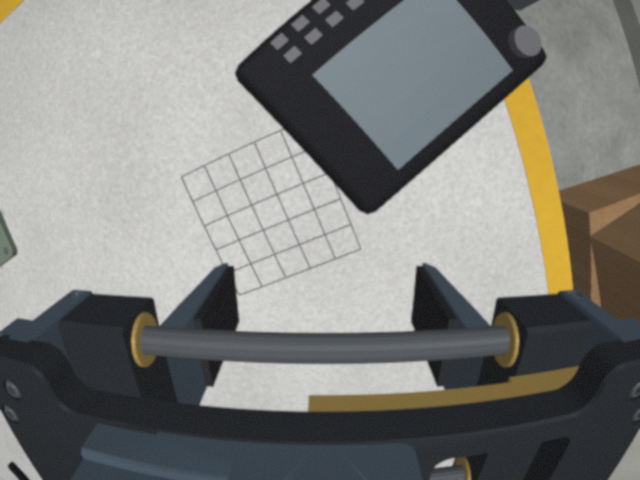

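Run:
```python
import cv2
a=cv2.imread("pics/top0.png")[165:315,235:460];cv2.imwrite("pics/top0c.png",cv2.resize(a,None,fx=3.5,fy=3.5,interpolation=cv2.INTER_CUBIC))
a=cv2.imread("pics/scene0.png")[190:340,180:440];cv2.imwrite("pics/scene0c.png",cv2.resize(a,None,fx=3,fy=3,interpolation=cv2.INTER_CUBIC))
```

```text
(no output)
```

View pics/top0c.png

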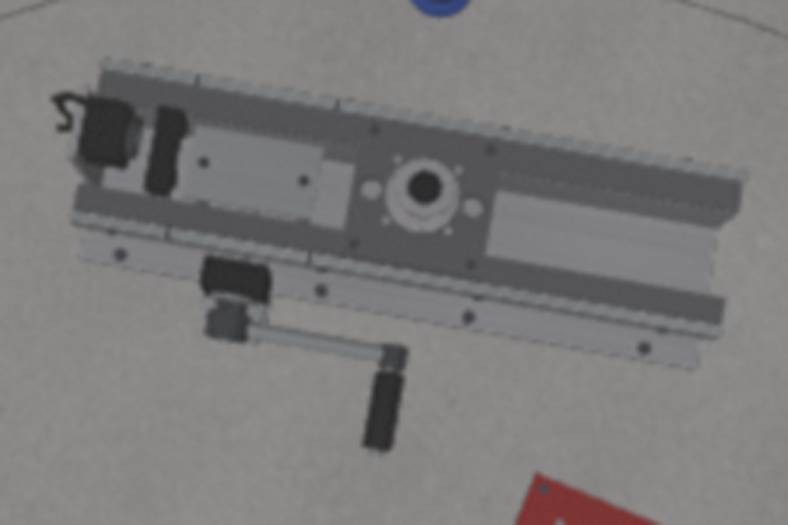

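View pics/scene0c.png

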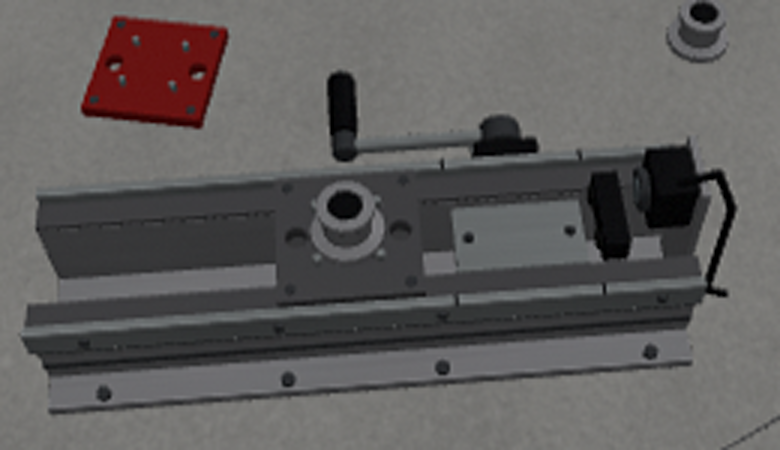

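```bash
cat > h.py <<'E'
import numpy as np,pickle
def ray(f,uv):
    K=f["intrinsics"];R=f["R"];t=f["t"]
    d=R.T@np.linalg.solve(K,[uv[0],uv[1],1.]);return -R.T@t,d
def onz(f,uv,z):
    o,d=ray(f,uv);return o+d*(z-o[2])/d[2]
E
python3 - <<'E'
from h import *
d=pickle.load(open("f0.pkl","rb"))
def pt(p):return(p[0]/3.5+235-.36,p[1]/3.5+165-.36)
def ps(p):return(p[0]/3+180-.33,p[1]/3+190-.33)
for nm,conv,marks,holes,grip in (("top",pt,[(198,80),(338,105),(168,233),(310,258)],[(372,190),(472,208)],[(398,372),(378,450)]),
  ("scene",ps,[(580,155),(443,163),(606,288),(457,298)],[(400,230),(299,238)],[(344,135),(342,78)])):
    f=d[nm]
    M=np.array([onz(f,conv(p),90.5)[:2] for p in marks]);H=np.array([onz(f,conv(p),94.5)[:2] for p in holes])
    G=np.array([onz(f,conv(p),46)[:2] for p in grip])
    print(nm,M.round(1).tolist(),"centre",M.mean(0).round(1));
    a=lambda v:np.degrees(np.arctan2(-v[0],v[1])).round(2)
    if nm=="scene": pass
    print("dirs",a(M[0]-M[1]),a(M[2]-M[3]),np.abs(np.linalg.norm(M[0]-M[1])),"holes",H.round(1).tolist(),H.mean(0).round(1),a(H[0]-H[1]),np.linalg.norm(H[0]-H[1]).round(1),"grip",G.round(1).tolist(),G.mean(0).round(1))
E
```

```text
top [[713.0, 107.3], [693.4, 9.1], [604.5, 128.7], [585.4, 30.3]] centre [649.1  68.9]
dirs -11.28 -10.98 100.06077649212735 holes [[631.8, -13.5], [618.0, -82.5]] [624.9 -48. ] -11.28 70.4 grip [[508.9, -30.7], [453.9, -15.4]] [481.4 -23. ]
scene [[608.2, 129.7], [587.6, 32.6], [716.1, 109.4], [695.9, 10.8]] centre [652.   70.6]
dirs -11.95 -11.6 99.20392700645527 holes [[636.1, -12.5], [623.2, -81.1]] [629.7 -46.8] -10.66 69.8 grip [[511.8, -24.7], [456.8, -12.8]] [484.3 -18.7]
```

Choice: the loaded carrier is the grey plate in the track at top (356,219), crop (422,195). I am not taking the spare grey plate (491,346), the red plate (400,325), the spare housing (221,292) or the blue housing (361,160). The close crop confirms it is grey, with a housing in it, standing on the rails. The lever grip is at top (344,278). The station works out at about (650.5, 69.7), track yaw about -11.3°, and carrier centre about (627, -47). Next I move the arm above the track, behind the carrier.

Emit:
arm_command --series '[0.038,-0.064,0,0,0,0.0122,0.038,-0.064,0,0,0,0.0122,0.038,-0.064,0,0,0,0.0122,0.038,-0.064,0,0,0,0.0122,0.038,-0.064,0,0,0,0.0122,0.038,-0.064,0,0,0,0.0122,0.038,-0.064,0,0,0,0.0122,0.038,-0.064,0,0,0,0.0122,0.038,-0.064,0,0,0,0.0122,0.038,-0.064,0,0,0,0.0122,0.038,-0.064,0,0,0,0.0122,0.038,-0.064,0,0,0,0.0122,0.038,-0.064,0,0,0,0.0122,0.038,-0.064,0,0,0,0.0122,0.038,-0.064,0,0,0,0.0122,0.038,-0.064,0,0,0,0.0122,0.038,-0.064,0,0,0,0.0122,0.038,-0.064,0,0,0,0.0122,0.038,-0.064,0,0,0,0.0122,0.038,-0.064,0,0,0,0.0122]' --hand 0 --newtons 20

```text
time_s: 1.82
ee_pos: [522.3, 18.7, 224.7]
ee_rot: [180.0, -0.0, 168.7]
force: [-0.2, 0.1, 0.2]
gripper_width: 0.6
```

Emit:
arm_command --series '[0.037,-0.063,0,0,0,0,0.037,-0.063,0,0,0,0,0.037,-0.063,0,0,0,0,0.037,-0.063,0,0,0,0,0.037,-0.063,0,0,0,0,0.037,-0.063,0,0,0,0,0,0,0,0,0,0,0,0,0,0,0,0,0,0,0,0,0,0]'

```text
time_s: 2.57
ee_pos: [610.2, -130.7, 224.4]
ee_rot: [180.0, -0.1, 168.7]
force: [-0.1, -0.5, 0.2]
gripper_width: 0.4
```

Run:
```python
from workcell import env, grab_frame
import cv2,pickle
s=env.state();print({k:s[k].round(2) if k!="time_s" else s[k] for k in("time_s","ee_pos","ee_rot","force","qpos")},s["gripper_width"])
d={"s":s}
for n in("wrist","top"):
    d[n]=grab_frame(n);cv2.imwrite(f"pics/{n}1.png",d[n]["frame"][:,:,::-1])
pickle.dump(d,open("f1.pkl","wb"))
```

```text
{'time_s': 2.5667, 'ee_pos': array([ 610.22, -130.69,  224.41]), 'ee_rot': array([ 1.7996e+02, -9.0000e-02,  1.6869e+02]), 'force': array([-0.1 , -0.49,  0.16]), 'qpos': array([-1.316e+01,  2.284e+01,  8.279e+01,  4.000e-02,  7.446e+01,
       -9.186e+01])} 0.4343442879998552
```

View pics/wrist1.png

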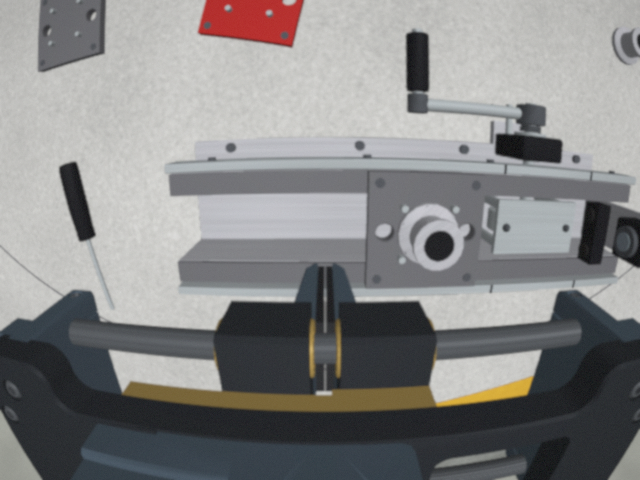

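```bash
cat >> h.py <<'E'
from scipy.spatial.transform import Rotation as Ro
def wz(f,s,uv,z):
    K=f["intrinsics"];v=np.array([(uv[0]-K[0,2])/K[0,0],(uv[1]-K[1,2])/K[1,1]]);r=np.linalg.norm(v)
    c=np.r_[np.sin(r)*v/r,np.cos(r)]
    T=f["tool_from_camera"];R=Ro.from_euler("xyz",s["ee_rot"],degrees=True).as_matrix()
    o=s["ee_pos"]+R@T[:3,3];d=R@T[:3,:3]@c
    return (o+d*(z-o[2])/d[2]).round(1)
E
python3 - <<'E'
from h import *
d=pickle.load(open("f1.pkl","rb"))
for n,p,z in(("hole",(384,231),94.5),("hole",(463,230),94.5),("corner",(368,171),94.5),("edge",(367,285),94.5),("gripend",(417,35),46),("gripend",(417,92),46),("mark",(506,169),90.5),("marklo",(574,288),90.5)):
    print(n,wz(d["wrist"],d["s"],p,z))
E
python3 -c "
import cv2
a=cv2.imread('pics/wrist1.png')[130:310,340:640];cv2.imwrite('pics/w1c.png',cv2.resize(a,None,fx=2.6,fy=2.6,interpolation=2))"
```

```text
hole [619.2 -83.2  94.5]
hole [631.7 -15.2  94.5]
corner [568.4 -87.8  94.5]
edge [ 663.9 -104.7   94.5]
gripend [456.4 -13.9  46. ]
gripend [510.2 -25.   46. ]
mark [586.7  32.7  90.5]
marklo [720.7 110.5  90.5]
```

View pics/w1c.png

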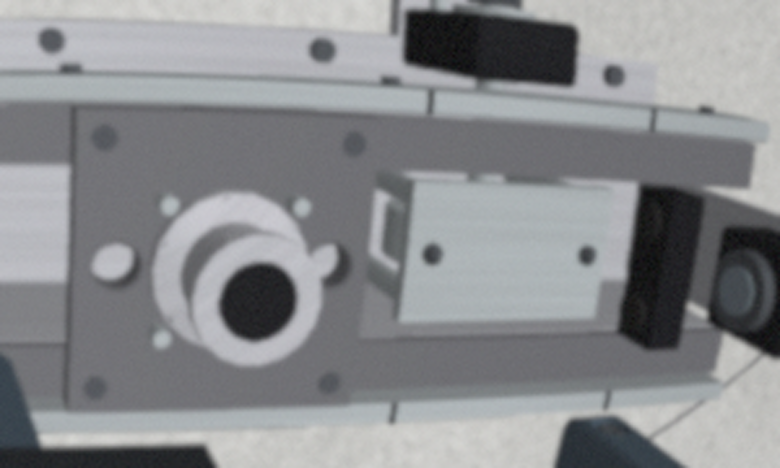

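Three cameras agree on the carrier and grip to about 3 mm. Lowering the closed fingers behind the carrier edge.

Emit:
arm_command --series '[0,0,-0.04,0,0,0,0,0,-0.05,0,0,0,0,0,-0.06,0,0,0,0,0,-0.06,0,0,0,0,0,-0.05,0,0,0,0,0,-0.04,0,0,0,0,0,-0.0225,0,0,0,0,0,0,0,0,0,0,0,0,0,0,0,0,0,0,0,0,0]'

```text
time_s: 3.5
ee_pos: [611.6, -130.9, 97.4]
ee_rot: [180.0, 0.1, 168.7]
force: [-0.9, -0.3, -0.6]
gripper_width: 0.3
```

Run:
```python
from workcell import env, grab_frame
import cv2,pickle
s=env.state();print(s["time_s"],s["ee_pos"].round(2),s["force"].round(2))
d={"s":s}
for n in("wrist","scene"):
    d[n]=grab_frame(n);cv2.imwrite(f"pics/{n}2.png",d[n]["frame"][:,:,::-1])
a=cv2.imread('pics/scene2.png')[170:340,180:440];b=cv2.imread('pics/wrist2.png')
cv2.imwrite('pics/s2.png',cv2.resize(a,None,fx=3,fy=3,interpolation=2))
```

```text
3.5 [ 611.58 -130.95   97.39] [-0.87 -0.26 -0.6 ]
```

View pics/s2.png

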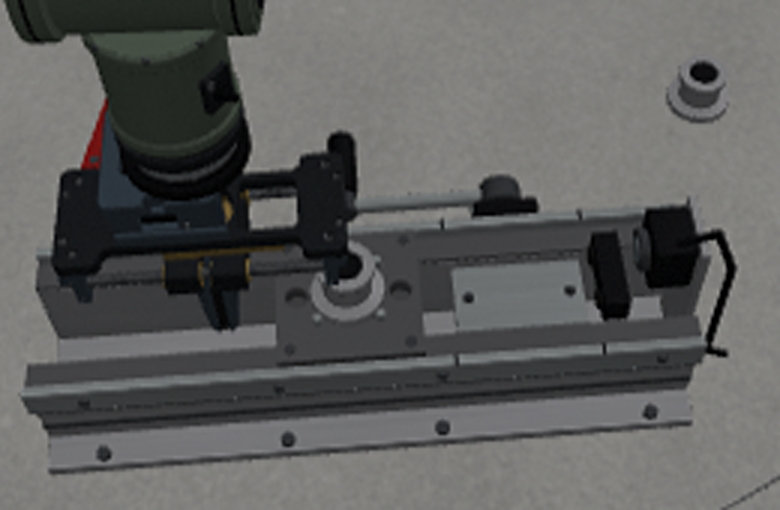

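View pics/wrist2.png

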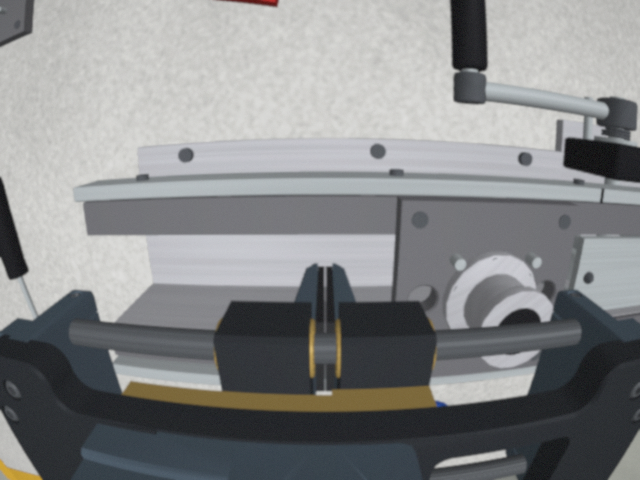

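Emit:
arm_command --series '[0.0025,0.0123,-0.004,0,0,0,0.0025,0.0123,0,0,0,0,0.0039,0.0196,0,0,0,0,0.0039,0.0196,0,0,0,0,0.0039,0.0196,0,0,0,0,0.0039,0.0196,0,0,0,0,0.0039,0.0196,0,0,0,0,0.0039,0.0196,0,0,0,0,0.0039,0.0196,0,0,0,0,0.0039,0.0196,0,0,0,0,0.0039,0.0196,0,0,0,0,0.0039,0.0196,0,0,0,0,0.0039,0.0196,0,0,0,0,0.0039,0.0196,0,0,0,0,0.0025,0.0123,0,0,0,0,0.0025,0.0123,0,0,0,0,0.0015,0.0074,0,0,0,0,0.0015,0.0074,0,0,0,0,0,0,0,0,0,0]'

```text
time_s: 5.18
ee_pos: [634.8, -10.8, 94.5]
ee_rot: [180.0, 0.0, 168.7]
force: [-1.9, -2.6, 3.0]
gripper_width: 0.6
```

Emit:
arm_command --series '[0,0,0,0,0,0,0,0,0,0,0,0,0,0,0,0,0,0]'

```text
time_s: 5.43
ee_pos: [634.7, -10.9, 94.1]
ee_rot: [179.9, -0.0, 168.7]
force: [-0.1, -1.1, 0.4]
gripper_width: 0.7
```

Run:
```python
from workcell import env, grab_frame
import cv2,pickle
s=env.state();print(s["time_s"],s["ee_pos"].round(2),s["force"].round(2))
d={"s":s}
for n in("wrist","scene"):
    d[n]=grab_frame(n);cv2.imwrite(f"pics/{n}3.png",d[n]["frame"][:,:,::-1])
pickle.dump(d,open("f3.pkl","wb"))
a=cv2.imread('pics/scene3.png')[170:340,180:440];b=cv2.imread('pics/wrist2.png')
cv2.imwrite('pics/s3.png',cv2.resize(a,None,fx=3,fy=3,interpolation=2))
```

```text
5.4333 [634.71 -10.86  94.11] [-0.13 -1.09  0.36]
```

View pics/s3.png

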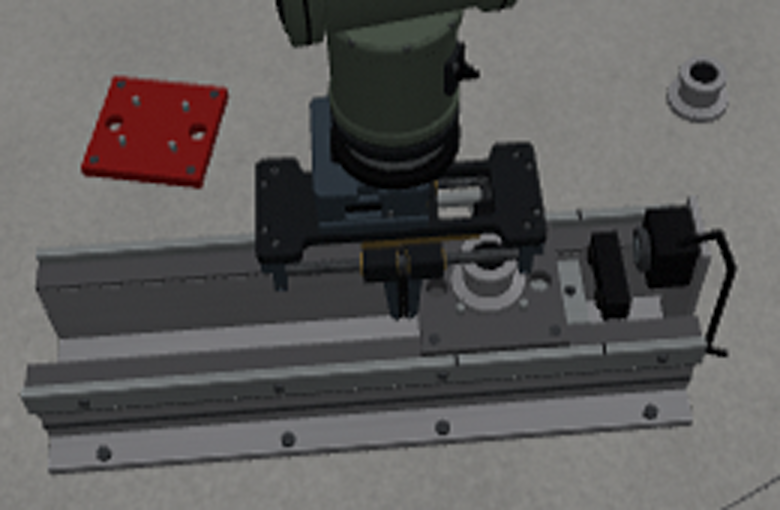

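View pics/wrist3.png

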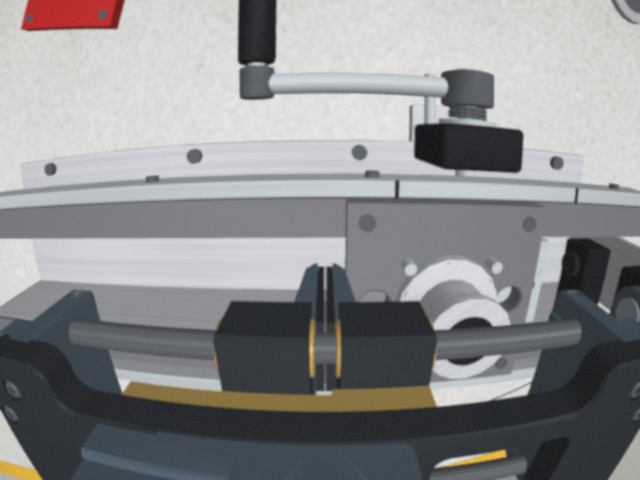

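Run:
```python
from h import *
d=pickle.load(open("f3.pkl","rb"))
e=wz(d["wrist"],d["s"],(347,206),94.5);m=wz(d["wrist"],d["s"],(397,190),90.5);b=wz(d["wrist"],d["s"],(577,194),90.5)
u=np.array([.196,.981]);print(e,m,b,(m-e)[:2]@u,(d["s"]["ee_pos"]-e)[:2]@u)
```

```text
[589.1   8.1  94.5] [587.   31.8  90.5] [605.2 130.9  90.5] 22.838099999999997 -9.656089655382385
```

Emit:
arm_command --series '[0.002,0.0098,0.0025,0,0,0,0.002,0.0098,0,0,0,0,0.002,0.0098,0,0,0,0,0.002,0.0098,0,0,0,0,0.001,0.0049,0,0,0,0,0,0,0,0,0,0,0,0,0,0,0,0,0,0,0,0,0,0]'

```text
time_s: 6.2
ee_pos: [638.7, 6.7, 95.7]
ee_rot: [179.9, 0.0, 168.7]
force: [-0.3, -0.4, 0.0]
gripper_width: 0.6
```

Emit:
arm_command --series '[0.0007,0.0037,0,0,0,0,0.0007,0.0037,0,0,0,0,0,0,0,0,0,0,0,0,0,0,0,0]'

```text
time_s: 6.53
ee_pos: [639.0, 8.6, 95.7]
ee_rot: [-180.0, 0.0, 168.7]
force: [-1.0, -4.2, 1.4]
gripper_width: 0.2
```

Emit:
arm_command --series '[0.0005,0.0025,0,0,0,0,0,0,0,0,0,0,0,0,0,0,0,0]'

```text
time_s: 6.78
ee_pos: [639.2, 9.8, 95.6]
ee_rot: [-180.0, 0.0, 168.7]
force: [-2.0, -6.0, 3.0]
gripper_width: 0.6
```

Emit:
arm_command --series '[0.0005,0.0025,0,0,0,0,0,0,0,0,0,0,0,0,0,0,0,0]'

```text
time_s: 7.03
ee_pos: [639.4, 10.9, 95.6]
ee_rot: [-180.0, 0.0, 168.7]
force: [-1.7, -5.1, 3.3]
gripper_width: 0.3
```

Emit:
arm_command --series '[0.0005,0.0025,0,0,0,0,0,0,0,0,0,0,0,0,0,0,0,0]'

```text
time_s: 7.28
ee_pos: [639.6, 12.0, 95.7]
ee_rot: [-180.0, 0.0, 168.7]
force: [-0.0, -4.5, 4.6]
gripper_width: 0.3
```

Emit:
arm_command --series '[0.0005,0.0025,0,0,0,0,0,0,0,0,0,0,0,0,0,0,0,0]'

```text
time_s: 7.53
ee_pos: [639.6, 12.0, 95.6]
ee_rot: [-179.9, 0.0, 168.7]
force: [-1.7, -7.5, 4.0]
gripper_width: 0.5
```

Run:
```python
from workcell import env, grab_frame
import cv2,pickle
from h import *
s=env.state();print(s["time_s"],s["ee_pos"].round(2),s["force"].round(2))
d={"s":s}
for n in("wrist",):
    d[n]=grab_frame(n);cv2.imwrite(f"pics/{n}4.png",d[n]["frame"][:,:,::-1])
pickle.dump(d,open("f4.pkl","wb"))
a=cv2.imread('pics/wrist4.png')[150:400,300:640]
cv2.imwrite('pics/w4.png',cv2.resize(a,None,fx=2.3,fy=2.3,interpolation=2))
```

```text
7.5333 [639.6   12.05  95.64] [-1.7  -7.49  3.98]
```

View pics/w4.png

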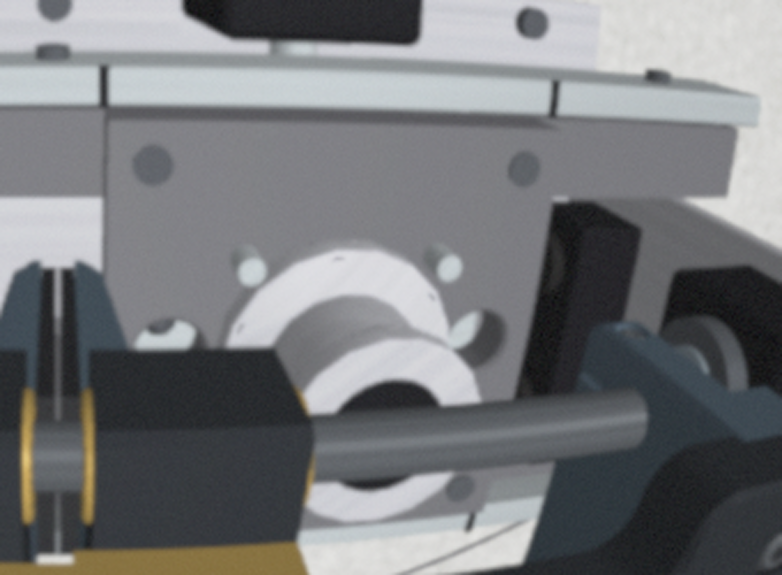

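Emit:
arm_command --series '[0.0005,0.0025,0,0,0,0,0,0,0,0,0,0,0,0,0,0,0,0]'

```text
time_s: 7.83
ee_pos: [639.6, 12.1, 95.6]
ee_rot: [-179.8, 0.0, 168.7]
force: [-2.4, -10.6, 4.2]
gripper_width: 0.8
```

Emit:
arm_command --series '[-0.003,-0.0147,0,0,0,0,-0.003,-0.0147,0,0,0,0,-0.003,-0.0147,0,0,0,0,-0.003,-0.0147,0.01,0,0,0,0,0,0.04,0,0,0,0,0,0.06,0,0,0,0,0,0.07,0,0,0,0,0,0.06,0,0,0,0,0,0.02,0,0,0,0,0,0,0,0,0]'

```text
time_s: 8.67
ee_pos: [636.3, -9.3, 202.0]
ee_rot: [179.9, 0.3, 168.7]
force: [0.4, -0.9, 0.3]
gripper_width: 0.3
```

Emit:
arm_command --series '[-0.04,-0.002,0,0,0,0,-0.055,-0.003,0,0,0,0,-0.055,-0.003,0,0,0,0,-0.055,-0.003,0,0,0,0,-0.055,-0.003,0,0,0,0,-0.055,-0.003,0,0,0,0,-0.04,-0.002,0,0,0,0,-0.025,-0.001,0,0,0,0,0,0,0,0,0,0,0,0,0,0,0,0,0,0,0,0,0,0]' --hand 0.66

```text
time_s: 9.58
ee_pos: [484.0, -17.3, 199.0]
ee_rot: [180.0, 0.0, 168.7]
force: [0.2, -0.4, 0.2]
gripper_width: 60.1
```

Run:
```python
from workcell import env, grab_frame
import cv2,pickle
from h import *
s=env.state();print(s["time_s"],s["ee_pos"].round(2),s["force"].round(2),s["gripper_width"])
d={"s":s}
for n in("wrist","top"):
    d[n]=grab_frame(n);cv2.imwrite(f"pics/{n}5.png",d[n]["frame"][:,:,::-1])
pickle.dump(d,open("f5.pkl","wb"))
```

```text
9.5833 [483.98 -17.32 199.02] [ 0.23 -0.37  0.21] 60.05505234796195
```

View pics/wrist5.png

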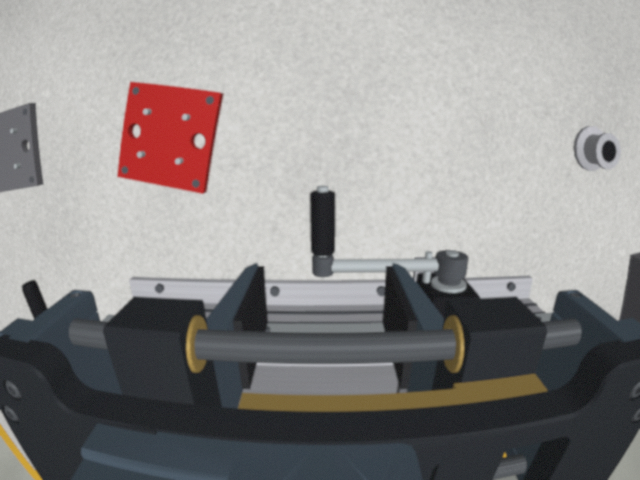

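View pics/top5.png

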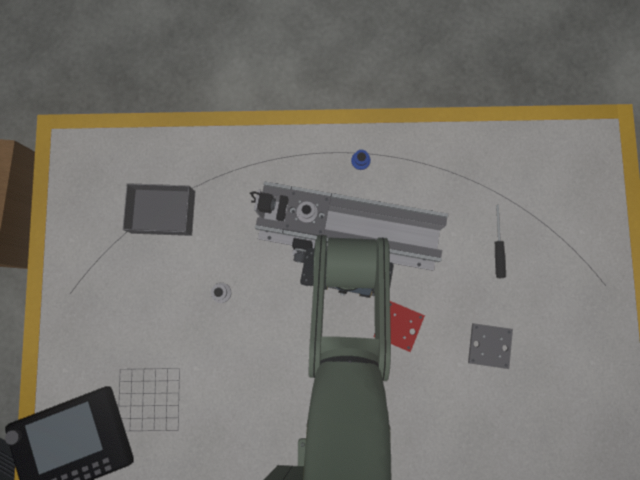

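Run:
```python
from h import *
d=pickle.load(open("f5.pkl","rb"))
for p in((322,191),(322,254)): print(wz(d["wrist"],d["s"],p,46))
for p in((303,223),(316,208)): print(wz(d["wrist"],d["s"],p,46))
```

```text
[454.9 -14.1  46. ]
[510.6 -25.3  46. ]
[479.3 -35.9  46. ]
[468.5 -22.1  46. ]
```

Emit:
arm_command --series '[-0.003,-0.006,-0.04,0,0,0,0,0,-0.07,0,0,0,0,0,-0.07,0,0,0,0,0,-0.06,0,0,0,0,0,-0.05,0,0,0,0,0,-0.04,0,0,0,0,0,-0.03,0,0,0,0,0,-0.02,0,0,0,0,0,-0.0175,0,0,0,0,0,0,0,0,0,0,0,0,0,0,0,0,0,0,0,0,0]'

```text
time_s: 10.68
ee_pos: [482.6, -19.8, 41.0]
ee_rot: [180.0, 0.1, 168.7]
force: [-0.2, -0.6, 0.3]
gripper_width: 60.4
```

Run:
```python
from workcell import env, grab_frame
import cv2,pickle
from h import *
s=env.state();print(s["time_s"],s["ee_pos"].round(2),s["force"].round(2),s["gripper_width"])
d={"s":s}
for n in("wrist","scene"):
    d[n]=grab_frame(n);cv2.imwrite(f"pics/{n}6.png",d[n]["frame"][:,:,::-1])
```

```text
10.6833 [482.57 -19.76  40.98] [-0.18 -0.55  0.28] 60.425306403693455
```

View pics/wrist6.png

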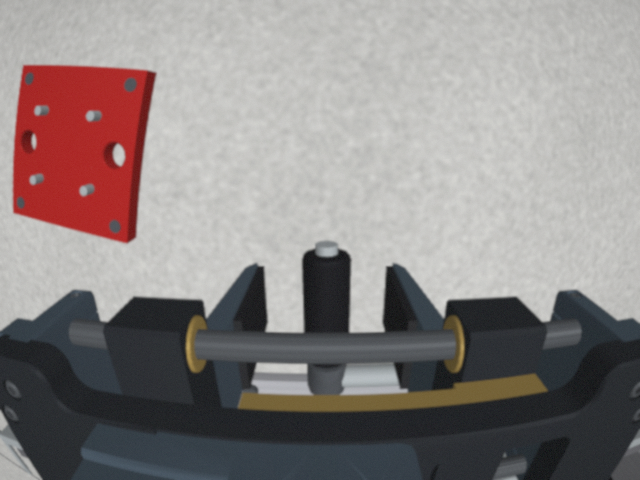

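Wrist view: the black grip at (326,295) is centred between the open fingers at (262,300) and (390,300). Closing on it.

Emit:
arm_command --series '[0,0,0,0,0,0,0,0,0,0,0,0,0,0,0,0,0,0,0,0,0,0,0,0,0,0,0,0,0,0,0,0,0,0,0,0]' --hand 0 --newtons 25

```text
time_s: 11.28
ee_pos: [481.9, -19.7, 40.4]
ee_rot: [180.0, 0.0, 168.7]
force: [1.1, 5.5, 0.3]
gripper_width: 22.7
```

Run:
```python
import numpy as np
def go(a,b,n):
    t=np.radians(np.linspace(a,b,n+1));y=120*(1-np.cos(t));z=120*np.sin(t)
    P=np.c_[.196*y,.981*y,z]/400;P=P.round(4);D=np.diff(P,axis=0).round(4)
    print([float(v) for r in D for v in (*r,0,0,0)]);print(D.sum(0)*400)
go(0,45,16);go(45,90,16)
```

```text
[0.0001, 0.0004, 0.0147, 0.0, 0.0, 0.0, 0.0002, 0.001, 0.0147, 0.0, 0.0, 0.0, 0.0003, 0.0018, 0.0146, 0.0, 0.0, 0.0, 0.0005, 0.0025, 0.0145, 0.0, 0.0, 0.0, 0.0007, 0.0031, 0.0144, 0.0, 0.0, 0.0, 0.0007, 0.0039, 0.0142, 0.0, 0.0, 0.0, 0.0009, 0.0045, 0.014, 0.0, 0.0, 0.0, 0.0011, 0.0052, 0.0137, 0.0, 0.0, 0.0, 0.0011, 0.0059, 0.0135, 0.0, 0.0, 0.0, 0.0013, 0.0065, 0.0131, 0.0, 0.0, 0.0, 0.0015, 0.0071, 0.0128, 0.0, 0.0, 0.0, 0.0015, 0.0077, 0.0125, 0.0, 0.0, 0.0, 0.0017, 0.0083, 0.012, 0.0, 0.0, 0.0, 0.0017, 0.0089, 0.0116, 0.0, 0.0, 0.0, 0.0019, 0.0094, 0.0112, 0.0, 0.0, 0.0, 0.002, 0.01, 0.0106, 0.0, 0.0, 0.0]
[ 6.88 34.48 84.84]
[0.0021, 0.0105, 0.0102, 0.0, 0.0, 0.0, 0.0022, 0.0109, 0.0096, 0.0, 0.0, 0.0, 0.0023, 0.0114, 0.0091, 0.0, 0.0, 0.0, 0.0023, 0.0118, 0.0084, 0.0, 0.0, 0.0, 0.0025, 0.0122, 0.0079, 0.0, 0.0, 0.0, 0.0025, 0.0126, 0.0073, 0.0, 0.0, 0.0, 0.0026, 0.0129, 0.0066, 0.0, 0.0, 0.0, 0.0026, 0.0132, 0.006, 0.0, 0.0, 0.0, 0.0027, 0.0135, 0.0053, 0.0, 0.0, 0.0, 0.0027, 0.0137, 0.0046, 0.0, 0.0, 0.0, 0.0028, 0.0139, 0.0039, 0.0, 0.0, 0.0, 0.0028, 0.0141, 0.0032, 0.0, 0.0, 0.0, 0.0029, 0.0142, 0.0026, 0.0, 0.0, 0.0, 0.0028, 0.0144, 0.0018, 0.0, 0.0, 0.0, 0.0029, 0.0144, 0.001, 0.0, 0.0, 0.0, 0.0029, 0.0144, 0.0004, 0.0, 0.0, 0.0]
[16.64 83.24 35.16]
```

Emit:
arm_command --series '[0.0001,0.0004,0.0147,0,0,0,0.0002,0.001,0.0147,0,0,0,0.0003,0.0018,0.0146,0,0,0,0.0005,0.0025,0.0145,0,0,0,0.0007,0.0031,0.0144,0,0,0,0.0007,0.0039,0.0142,0,0,0,0.0009,0.0045,0.014,0,0,0,0.0011,0.0052,0.0137,0,0,0,0.0011,0.0059,0.0135,0,0,0,0.0013,0.0065,0.0131,0,0,0,0.0015,0.0071,0.0128,0,0,0,0.0015,0.0077,0.0125,0,0,0,0.0017,0.0083,0.012,0,0,0,0.0017,0.0089,0.0116,0,0,0,0.0019,0.0094,0.0112,0,0,0,0.002,0.01,0.0106,0,0,0,0,0,0,0,0,0,0,0,0,0,0,0]'

```text
time_s: 12.78
ee_pos: [488.6, 14.9, 125.3]
ee_rot: [-180.0, -0.0, 168.7]
force: [1.7, 3.2, -8.2]
gripper_width: 21.5
```

Run:
```python
from workcell import env, grab_frame
import cv2
s=env.state();print(s["time_s"],s["ee_pos"].round(2),s["force"].round(2),s["gripper_width"])
a=grab_frame("scene")["frame"][170:340,180:440,::-1]
cv2.imwrite('pics/s7.png',cv2.resize(a,None,fx=3,fy=3,interpolation=2))
```

```text
12.7833 [488.64  14.89 125.31] [ 1.66  3.15 -8.15] 21.49764764207982
```

View pics/s7.png

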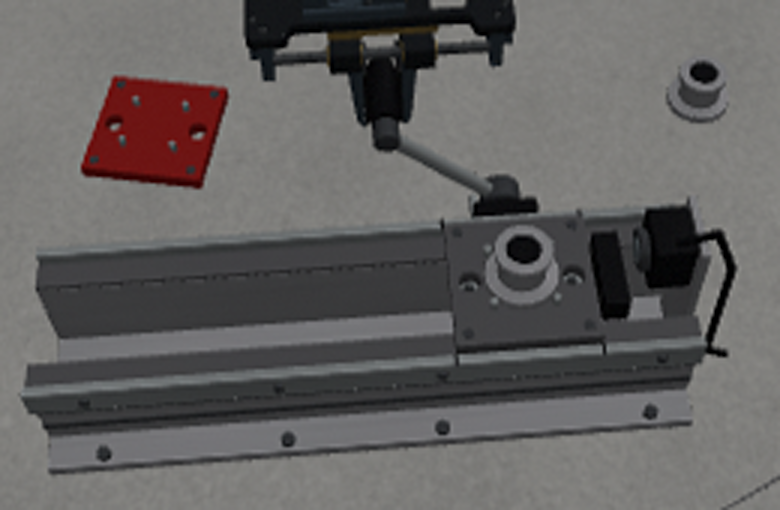

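The lever is at about 45° (grip at crop (385,90)), the carrier is rising level with the pins in its holes at (468,285) and (573,278), and the housing is still seated. Carrying on to upright.

Emit:
arm_command --series '[0.0021,0.0105,0.0102,0,0,0,0.0022,0.0109,0.0096,0,0,0,0.0023,0.0114,0.0091,0,0,0,0.0023,0.0118,0.0084,0,0,0,0.0025,0.0122,0.0079,0,0,0,0.0025,0.0126,0.0073,0,0,0,0.0026,0.0129,0.0066,0,0,0,0.0026,0.0132,0.006,0,0,0,0.0027,0.0135,0.0053,0,0,0,0.0027,0.0137,0.0046,0,0,0,0.0028,0.0139,0.0039,0,0,0,0.0028,0.0141,0.0032,0,0,0,0.0029,0.0142,0.0026,0,0,0,0.0028,0.0144,0.0018,0,0,0,0.0029,0.0144,0.001,0,0,0,0.0029,0.0144,0.0004,0,0,0,0,0,0,0,0,0,0,0,0,0,0,0,0,0,0,0,0,0]'

```text
time_s: 14.42
ee_pos: [505.2, 98.3, 160.9]
ee_rot: [180.0, -0.0, 168.7]
force: [-4.4, -1.6, 5.2]
gripper_width: 21.2
```

Emit:
arm_command --series '[0,0,0,0,0,0,0,0,0,0,0,0,0,0,0,0,0,0,0,0,0,0,0,0]'

```text
time_s: 14.75
ee_pos: [505.1, 98.0, 160.9]
ee_rot: [180.0, -0.0, 168.7]
force: [-4.3, -2.0, 5.7]
gripper_width: 21.5
```

Run:
```python
from workcell import env, grab_frame
import cv2,pickle
s=env.state();print(s["time_s"],s["ee_pos"].round(2),s["force"].round(2),s["gripper_width"],s["qvel"].round(2))
d={"s":s}
for n in("scene","wrist","top"):
    d[n]=grab_frame(n);cv2.imwrite(f"pics/{n}8.png",d[n]["frame"][:,:,::-1])
pickle.dump(d,open("f8.pkl","wb"))
a=cv2.imread("pics/scene8.png")[150:340,180:440]
cv2.imwrite('pics/s8.png',cv2.resize(a,None,fx=3,fy=3,interpolation=2))
```

```text
14.75 [505.15  98.02 160.94] [-4.33 -2.04  5.68] 21.54267529900189 [-0.01  0.11 -0.09  0.06 -0.04  0.04]
```

View pics/s8.png

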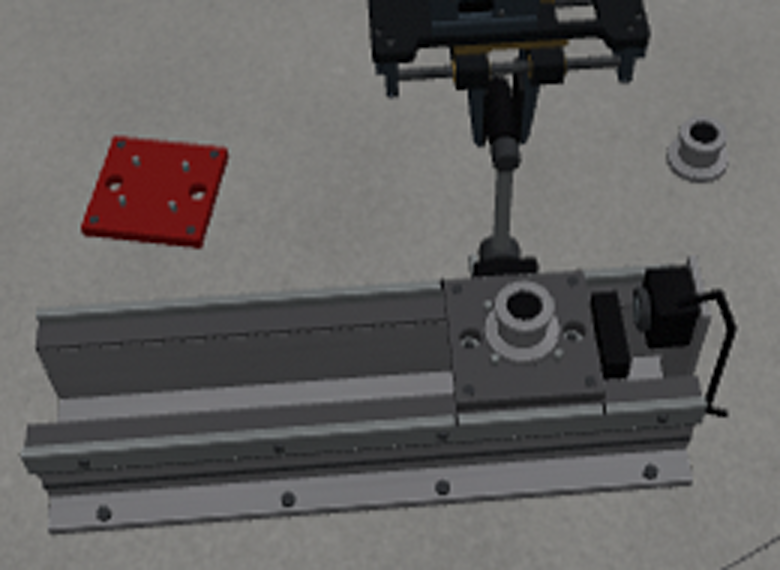

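View pics/wrist8.png

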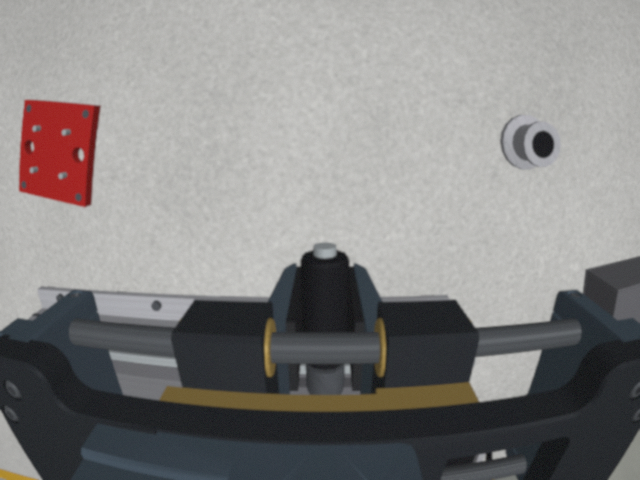

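Run:
```python
from h import *
d=pickle.load(open("f8.pkl","rb"));f=d["scene"]
def pr(X):
    c=f["R"]@np.array(X)+f["t"];u=f["intrinsics"]@c;u=u[:2]/u[2];return ((u-[180,150])*3).round(0)
u=np.array([.196,.981,0]);v=np.array([.981,-.196,0]);S=np.array([650.5,69.7,0])
for z in(94.5,104):
    print(z,"corners",[pr(S+a*50*u+b*50*v+[0,0,z]).tolist() for a,b in((-1,-1),(1,-1),(-1,1),(1,1))])
A=S-108*v+[0,0,46]
for a in(80,90,100): print(a,pr(A),pr(A+120*(-np.cos(np.radians(a))*u+np.sin(np.radians(a))*np.array([0,0,1]))))
```

```text
94.5 corners [[441.0, 284.0], [579.0, 275.0], [454.0, 406.0], [601.0, 396.0]]
104 corners [[441.0, 276.0], [581.0, 267.0], [454.0, 399.0], [603.0, 389.0]]
80 [498. 254.] [476. 156.]
90 [498. 254.] [505. 153.]
100 [498. 254.] [535. 153.]
```

The bar's end is seen at (505,152), where 90° predicts (505,153), so the lever is upright. The carrier corners fit the raised position at the station. Handing in.

Run:
```python
from workcell import env
print(env.job_done()); s=env.state();print(s["time_s"],s["ee_pos"].round(1),s["gripper_width"])
```

```text
the job is handed in; nothing more can be done
None
the job is handed in; nothing more can be done
```

I slid the carrier along the rails with closed fingers until it met the end stop. I then gripped the cam lever from above, swung it 90° upright, and handed in at about 15 s while still holding it. No verdict is reported.

- **Carrier at the stop:** the last 2 mm of commanded push gave no movement, the push force rose to about 11 N, and the carrier's edges lined up with the guide marks.
- **Lever upright:** the grip travelled 120 mm along the track, and the lever's end appears in the image within about a pixel of where 90° predicts. The fingers were closed on the grip at 21.5 mm and the arm was at rest.
- **Carrier raised:** in the last scene picture the carrier looks level and the housing seated. The corners sat 2 to 4 px from the prediction for the raised height in the 3x enlarged crop, about 1 px in the original. That is within calibration error, so I did not measure the lift height exactly.
- **Other objects:** the arm touched nothing else, and the pictures show nothing displaced, though I did not re-measure those positions.

The cameras agreed with each other to about 3 mm, and no check failed.

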